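# Short spin in the microcentrifuge

## Task

Give the loaded tubes a short spin in the small white bench centrifuge, working only by pressing with closed fingertips: press its sprung-open lid down until the catch holds it shut, then tip the black power rocker over by pressing its raised far half fully down, then press the wide oblong short-spin key and keep it held down. Your program finishes while it is still holding the key down. Do not press the two small round keys, do not push or lift the centrifuge, and leave the things standing round it where they are.

Things in the scene. Friction and masses are not known exactly. Their poses are not given: they have to be found in the camera images.
- microfuge: loose white bench centrifuge, 2.8 kg, 232 deep (x) x 200 wide (y) x 101 mm high with the lid shut. Origin on the bench, 131 mm behind its front edge; x points from front to rear hinge, y left, z up. In front a panel, 56 mm deep, sloping 14 degrees down to the front, with, left to right: oblong key (y +62 mm), display with two round keys before it, rocker (y -62 mm). The lid covers x -77 to +91 mm
- lid (a joint): lid angle, rad: 0 shut, starts open at 0.78 to 1.08. White frame with clear window, 168 long x 184 mm wide, top face 9 mm above the hinge axis. A spring with friction holds it open and lifts it again unless the catch has snapped; pressing it shut takes 1 to 3 N at the front bar, up to 8 N over the last 12 mm. Caught it rests at about 0.012; shut counts below 0.03
- lid_hinge (a point): middle of the lid's hinge axis at the rear, 92 mm above the bench, at x +85 mm of the centrifuge; the axis runs along the centrifuge's y
- lid_front (a point): point on the lid's upper face, on the middle line, on the opaque front bar of the frame, 140 mm from the hinge axis (the front lip is 20 mm further); it moves with the lid. With the lid shut it is 101 mm above the bench. Its axes are the lid's: x toward the hinge, z out of the upper face
- catch (a joint): travel of the steel catch in the slot under the lid's front edge, m: 0 = home, pushed up to 0.007 toward the front by the lid's striker bar as it passes, springs home over the bar when the lid is fully down
- rocker (a joint): power rocker angle in rad: 0 = off (far half raised, as at the start), 0.44 = on (far half fully down, stop). It stays where it is left; takes about 3 N; on counts from 0.36
- rocker_far_half (a point): point on the upper face of the rocker's far half (nearer the lid), 11.5 mm behind the pivot, moves with the rocker; about 87 mm above the bench when off, 4 mm lower when on, 24 mm in front of the shut lid's edge. The rocker is black, 34 mm long front to rear and 24 mm wide, slightly dished
- spin_key (a joint): travel of the short-spin key in m: 0 = up, 0.005 = fully down (stop), pressed square to the sloping panel; springs back when released; 1.5 N to start, 4 N fully down; held counts from 0.0035
- spin_key_top (a point): middle of the upper face of the short-spin key, a grey oblong key 20 mm (front to rear) x 32 mm (across), standing 9 mm above the panel, 83 mm above the bench; z square to the panel
- set_key_left (a joint): left small round key (10 mm across), travel 0 to 0.003 m; leave alone
- set_key_right (a joint): right small round key (10 mm across), travel 0 to 0.003 m; leave alone
- timer: loose flat white timer 64 x 68 x 18 mm on the bench to the right of the centrifuge, origin under its middle; leave alone
- dropper: loose small brown dropper bottle, 33 mm diameter, 72 mm high, origin under its middle, beside the centrifuge; leave alone
- marker: loose marker pen lying on the bench to the left of the centrifuge, 135 mm long, 17 mm thick, origin under its middle; leave alone
- vial: loose small vial, 22 mm diameter, 35 mm high, standing beside the centrifuge, origin under its middle; leave alone

How it is judged (in metres and radians):
On the way, in this order (a step that is already met when the one before it is completed fails the run):
1. the lid is pressed down and the catch has snapped home over its bar (value of joint lid below 0.03 rad and value of joint catch below 0.0015 m), for 0.2 s.
2. the power rocker is tipped to on, the lid still caught (value of joint rocker above 0.36 rad and value of joint lid below 0.03 rad), for 0.2 s.
3. the short-spin key is pressed down (value of joint spin_key above 0.0035 m), for 0.2 s.
At the end, for the whole second after the job is handed in: the fingers hold the short-spin key down (at least 3.5 of its 5 mm, at least 1 N), the lid is shut and caught (below 0.03 rad, catch home), the rocker is on (above 0.36 rad), the centrifuge stands within 20 mm and the things round it within 25 mm of where they were (all of step 2 and value of joint spin_key above 0.0035 m and contact force between the fingers and microfuge above 1 N and value of joint catch below 0.0015 m and distance of microfuge from where it was at the start of the episode below 0.02 m and distance of each of timer, dropper, marker, vial from where it was at the start of the episode below 0.025 m); the arm keeps its last pose, push and grip.
It fails at once if the short-spin key is pressed before the lid is caught and the rocker is on (value of joint spin_key above 0.0025 m and (value of joint lid above 0.05 rad or value of joint rocker below 0.3 rad)).
It fails at once if a small round key is pressed (value of joint any of set_key_left, set_key_right above 0.0018 m).
It fails at once if the centrifuge is pushed along the bench, lifted or tipped (distance of microfuge from where it was at the start of the episode above 0.02 m or height (world z) of microfuge above 0.008 m or angle between microfuge's own z axis and vertical above 0.06 rad).
It fails at once if a thing standing round the centrifuge is moved, lifted or knocked over (distance of any of timer, dropper, marker, vial from where it was at the start of the episode above 0.025 m or angle between any of dropper, vial's own z axis and vertical above 0.4 rad).
It also fails if it takes over 45 s, if anything falls off the work surface, if the arm or the gripper's body presses on something with over 40 N, if the wrist force passes 120 N, or if a joint passes its speed limit or range.

## Robot

A 6-joint arm with a two-finger parallel gripper is mounted at the origin on a cart in front of the work surface, level with it; the furniture and walls round the work are solid. World frame = base frame: x ahead of the robot, y to its left, z up, the work surface at z = 0. Lengths are in mm, angles in rad, forces in N, time in s.
With the tool pointing down it reaches from about 350 to 975 mm from the base axis. Payload 7.1 kg.
Tool frame: the origin (TCP) lies between the finger pads; the fingertips stand 8 mm ahead of it and the grasp point (between the pads) lies 11 mm behind it; x points along the fingers, y is the direction in which the jaws open and shut, and the axes are right-handed (so a half turn about x gives the same grasp; the last joint's range is limited). The gripper opens to 88 mm and grips with 3 to 60 N. Pads are 20 mm wide; open, the fingers measure 115 mm over their backs; the gripper's body (75 mm by 178 mm) begins 61 mm behind the grasp point.
Start: joints at [-1.241, 0.423, 1.63, -0, 1.089, -0.019], TCP at [213.623, -587.341, 230.675] pointing down, gripper open.
Joint ranges: [-3, 3], [-0.9, 2.11], [0.09, 2.58], [-1.31, 4.45], [0.11, 2.69], [-2.54, 2.54]. Speed limits (rad/s): [2.39, 2.39, 3.01, 3.14, 3.14, 3.14].

## Interface

Orientations are given as a rotation vector (axis times angle).
In Python, from workcell import ctrl gives the robot as it stands.
- The arm moves only by the tool apply_moves, never from a script. Its argument "increments" is a list of rows, each an object with "gripper": the opening in per cent of the stroke, from 0 (shut) to 100 (fully open); "delta_pos": the shift along the tool's x, y, z in cm, a list of three; "dr": the turn, a rotation vector about the tool's x, y, z in rad, a list of three. In form: [{"gripper": gripper, "delta_pos": [dx, dy, dz], "dr": [ax, ay, az]}, ...]. A call has exactly 5 rows; each row shifts and turns the commanded pose from where the row before left it, along the tool's axes as they then stand; what a row does not reach is not made up. A row lasts 1/12 s, in which the tool goes at most 41.7 mm and 7.16 degrees, less where a joint would pass 70% of its speed; a pose out of reach is approached as far as the arm can. A call with a gripper value outside its range is refused whole. The fingers move at their own pace and stop on an object; the grip force is fixed at half the most. Time passes only in rows, so rows that do not move let the fingers close, or fill a call up. It gives the time, the measured TCP pose, the force and the opening at its end, in the units of the state.
- ctrl.get_obs(): the state, without advancing time (a new reading comes with each control period).
- ctrl.get_image(name): name is "side" or "top" or "wrist"; returns a dict with "img" (384x512x3 uint8, red, green, blue), "range_z" (384x512 float32, mm along the optical axis (not along the pixel's ray), 0 where there is no reading), "mtx" (3x3 intrinsics, pixels), "rvec" (rotation vector, rad) and "tvec" (3), from world to camera coordinates, as OpenCV has them. Camera axes: x right, y down, z forward; pixel columns grow to the right and rows downward; lengths in mm; the calibration is good to about 2 mm. A picture is of the moment at which its call begins.
- ctrl.close_job(): hands the job in, once; it reports no verdict.
The state is a dict: "t": time; "qpos": joint angles; "qvel": joint speeds; "joint_torque": joint torques, N m; "ee_pos": TCP position; "orientation": TCP orientation; "ft_force": force on the tool from outside, world axes, zero at the start; "moment": the same for the moment, N m; "width": finger opening in mm.
Only numpy, scipy, OpenCV 4.12 (cv2) and the standard library are available. Lean on these libraries where they do the work, as an engineer would, in place of code of your own. Each camera call takes 0.05 s, during which the arm holds its last target. There are 200 camera calls.

## Working session

There is one attempt and no reset: what is moved stays moved. The work goes in short steps, Python scripts to look and compute and a tool call to move; the robot and the scene stay as the last step left them, time stands still between calls to the robot, and variables do not carry over. Pictures are saved under pics/ and viewed, about 8 in all and at most 12, crops included, and the job is handed in when it is done.

Besides the shell and the picture viewer there is one more tool, called after "Request:" in YAML: its name, and indented under it one key for each argument. apply_moves: Moves the arm, as the interface text tells. Its arguments: {"type":"object","properties":{"increments":{"type":"array","items":{"type":"object","properties":{"gripper":{"type":"number"},"delta_pos":{"type":"array","items":{"type":"number"}},"dr":{"type":"array","items":{"type":"number"}}}}}},"required":["increments"]}

```bash
mkdir -p pics; ls; cat > h.py <<'E'
import numpy as np,cv2
from workcell import ctrl
def cam(n):
    d=ctrl.get_image(n); R=cv2.Rodrigues(np.array(d['rvec'],float))[0]; t=np.array(d['tvec'],float).reshape(3)
    z=d['range_z'].astype(float); v,u=np.mgrid[:z.shape[0],:z.shape[1]]; K=d['mtx']
    P=np.stack([(u-K[0,2])/K[0,0]*z,(v-K[1,2])/K[1,1]*z,z],-1)
    W=(P-t)@R; W[z==0]=np.nan
    return d,W
def save(d,n): cv2.imwrite('pics/'+n,d['img'][:,:,::-1])
E
python3 - <<'E'
from h import *
o=ctrl.get_obs(); print(o)
for n in('top','side'):
    d,W=cam(n); save(d,n+'0.png'); np.savez(n+'0.npz',img=d['img'],W=W); print(n,d['mtx'],-cv2.Rodrigues(d['rvec'])[0].T@np.array(d['tvec']).reshape(3))
a=cv2.imread('pics/top0.png');b=cv2.imread('pics/side0.png')
E
```

```text
pics
{'t': 0.0, 'qpos': array([-1.24100309e+00,  4.23844365e-01,  1.63068653e+00, -1.39692676e-05,
        1.08863216e+00, -1.90012729e-02]), 'qvel': array([-0.00128372, -0.00100816, -0.00118541, -0.00131009,  0.0008081 ,
        0.00037417]), 'joint_torque': array([ 1.84527358e-03, -5.44628799e+01, -2.73662442e+01,  6.46070600e-02,
        2.27789674e-02, -1.04720611e-04]), 'ee_pos': array([ 213.44327401, -586.8331624 ,  229.90086827]), 'orientation': array([ 2.03215021,  0.35969078, -2.03267702]), 'ft_force': array([-0.22130008, -0.72243566,  0.03644496]), 'moment': array([-0.03984961, -0.04234053,  0.01246383]), 'width': 87.81747425837266}
top [[349.63507628   0.         252.76254742]
 [  0.         349.63507628 193.23303334]
 [  0.           0.           1.        ]] [ 453.74562093 -143.3216493   946.67753007]
side [[458.20717054   0.         250.88251967]
 [  0.         458.20717054 191.38709376]
 [  0.           0.           1.        ]] [864.56300006 115.33397627 890.31785709]
```

View pics/top0.png

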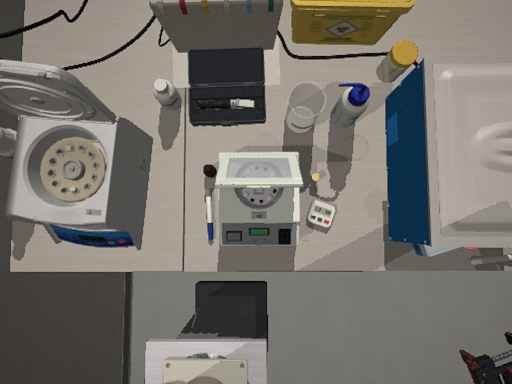

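View pics/side0.png

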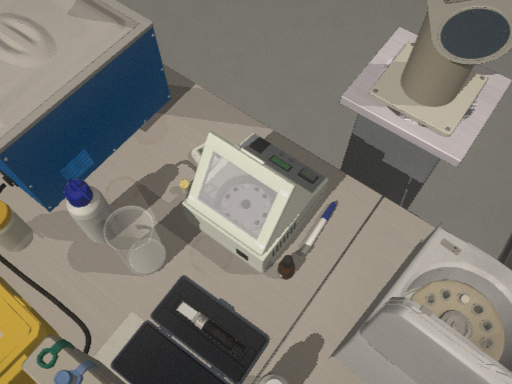

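The top view shows the centrifuge at columns 218–300, rows 152–245, with the lid open. The key is near (233,237), the rocker near (285,237) and the display at (259,231). Next I'll measure these and enlarge the panel.

```bash
python3 - <<'E'
from h import *
a=np.load('top0.npz');b=np.load('side0.npz')
A=cv2.resize(a['img'][145:255,200:345],None,fx=5,fy=5,interpolation=cv2.INTER_CUBIC)
cv2.imwrite('pics/crop0.png',A[:,:,::-1])
def show(f,us,vs):
    W=np.load(f)['W']
    for v in vs: print(v,[tuple(int(q) for q in np.nan_to_num(W[v,u])) for u in us])
show('top0.npz',[221,227,233,240,259,278,285,292,297],[158,165,180,184,187,200,215,222,226,229,232,235,238,241,244])
W=b['W'];img=b['img']
# lid plane/top face from the side cam
show('side0.npz',[205,215,230,250,270,285],[140,150,160,170,180,190,210,230])
E
```

```text
158 [(613, -51, 117), (613, -66, 117), (613, -80, 115), (612, -97, 119), (612, -143, 117), (612, -188, 118), (611, -205, 119), (611, -222, 118), (617, -237, 88)]
165 [(591, -55, 148), (590, -69, 151), (590, -83, 150), (590, -99, 152), (590, -143, 150), (589, -186, 152), (588, -202, 156), (589, -218, 152), (588, -229, 155)]
180 [(547, -63, 218), (547, -75, 217), (547, -88, 215), (546, -103, 218), (546, -142, 217), (546, -182, 216), (546, -197, 219), (546, -212, 218), (546, -222, 218)]
184 [(537, -64, 228), (537, -76, 228), (537, -89, 227), (537, -103, 226), (536, -142, 231), (536, -182, 230), (536, -196, 226), (536, -210, 229), (536, -221, 229)]
187 [(531, -64, 226), (531, -76, 224), (0, 0, 0), (531, -103, 226), (530, -142, 231), (530, -182, 223), (530, -196, 225), (530, -211, 223), (530, -221, 223)]
200 [(513, -49, 91), (513, -64, 93), (514, -78, 88), (513, -95, 89), (514, -142, 73), (513, -189, 92), (513, -206, 89), (512, -223, 90), (512, -235, 91)]
215 [(477, -49, 91), (477, -64, 91), (477, -78, 89), (477, -95, 88), (477, -142, 79), (476, -188, 88), (476, -205, 91), (476, -223, 88)
[... 1419 characters left out ...]
, 82), (420, -180, 71), (360, -178, 0)]
160 [(568, -221, 183), (561, -202, 192), (552, -174, 208), (541, -139, 226), (445, -162, 81), (422, -139, 73)]
170 [(578, -215, 167), (571, -196, 177), (562, -167, 194), (550, -133, 211), (535, -101, 224), (445, -124, 79)]
180 [(589, -208, 152), (582, -189, 163), (571, -162, 176), (560, -125, 199), (548, -92, 217), (537, -69, 226)]
190 [(599, -202, 135), (592, -182, 147), (582, -154, 163), (568, -120, 180), (555, -86, 200), (548, -61, 215)]
210 [(621, -188, 102), (612, -170, 111), (602, -140, 130), (588, -104, 153), (576, -70, 173), (523, -70, 87)]
230 [(633, -188, 29), (634, -156, 74), (623, -126, 97), (609, -90, 121), (595, -55, 143), (557, -46, 86)]
```

View pics/crop0.png

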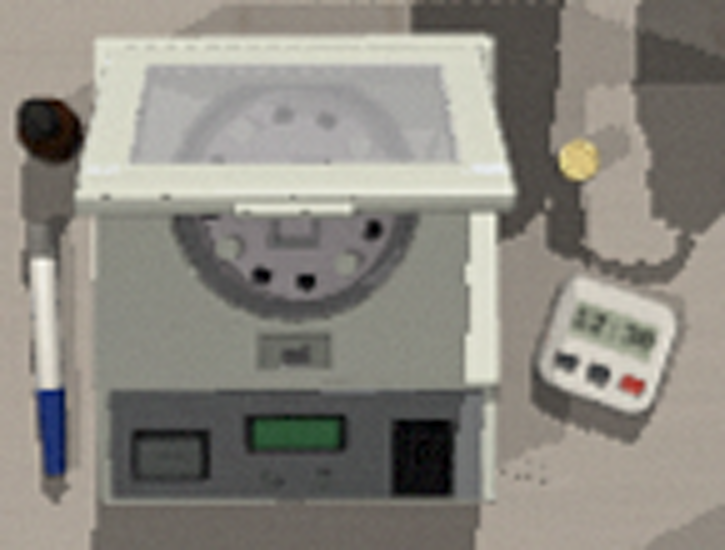

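The crop puts the key centre at about full-image pixel (234.2,236), the rocker at (284.6,236.4) and the display at (259,232). The machine looks nearly square to world x, with the round keys just below the display.

```bash
python3 - <<'E'
from h import *
from scipy.spatial.transform import Rotation as Ro
o=ctrl.get_obs(); print(Ro.from_rotvec(o['orientation']).as_matrix().round(4))
a=np.load('top0.npz');W=a['W'];img=a['img'].astype(int)
# box
m=(W[...,2]>60)&(W[...,1]<-300)&(W[...,0]<640)&(W[...,1]>-600)
for y in range(-600,-300,30):
    k=m&(abs(W[...,1]-y)<15)
    if k.any(): print(y,'xmin',W[k][:,0].min().round(),'zmax',W[k][:,2].max().round())
# lid side strips of frame, top cam & side cam
def fit(P):
    for _ in range(4):
        A=np.c_[P[:,1],P[:,2],np.ones(len(P))]; c=np.linalg.lstsq(A,P[:,0],rcond=None)[0]; r=P[:,0]-A@c; P=P[abs(r)<2.5*r.std()]
    n=np.r_[1,-c[0],-c[1]]; n/=np.linalg.norm(n); return n,n@P.mean(0),r.std(),len(P)
for f in('top0.npz','side0.npz'):
    w=np.load(f)['W'].reshape(-1,3); P=w[(w[:,2]>120)&(w[:,2]<222)&(w[:,1]>-232)&(w[:,1]<-52)&(w[:,0]>530)&(w[:,0]<625)]
    n,d,s,N=fit(P); th=np.arctan2(n[0],n[2]); print(f,n.round(4),d.round(1),s.round(2),N,'theta',th, 'yaw',n[1]/n[0],
      'hinge x (z=92)',((d-9-92*n[2]-n[1]*-142)/n[0]).round(1))
# blobs on panel
z=W[...,2]; g=img.sum(-1)
roi=(slice(220,248),slice(215,302))
dk=(g[roi]<110).astype(np.uint8); n,l,st,ce=cv2.connectedComponentsWithStats(dk)
for i in range(1,n):
    if st[i,4]>15: print('dark',st[i],ce[i]+[215,220])
for r in range(226,246): print(r,g[r,224:296:2])
E
```

```text
[[-5.000e-04  3.418e-01 -9.398e-01]
 [ 1.200e-03 -9.398e-01 -3.418e-01]
 [-1.000e+00 -1.300e-03  0.000e+00]]
-600 xmin 382.0 zmax 265.0
-570 xmin 223.0 zmax 341.0
-540 xmin 184.0 zmax 360.0
-510 xmin 179.0 zmax 350.0
-480 xmin 205.0 zmax 349.0
top0.npz [ 0.8358 -0.0013  0.549 ] 576.8 0.61 1764 theta 0.9895989474061104 yaw -0.00161467469043792 hinge x (z=92) 618.7
side0.npz [ 0.8351 -0.001   0.5502] 576.2 1.22 5338 theta 0.9882329463629294 yaw -0.001170683370219864 hinge x (z=92) 618.5
dark [34  8 20  7 38] [257.63157895 229.65789474]
dark [ 64   9  12  15 166] [284.03614458 235.98795181]
dark [12 11 15 10 33] [236.48484848 233.03030303]
226 [235 240 240 249 246 238 233 238 239 236 234 242 238 238 246 239 231 244
 242 234 250 232 245 233 240 236 232 238 240 241 229 237 233 239 321 344]
227 [246 247 240 237 241 241 231 226 239 234 239 249 229 224 210 206 203 210
 211 205 203 217 213 234 239 238 230 242 242 241 242 232 245 239 327 338]
228 [240 239 243 242 240 241 237 241 241 235 232 245 200  80 103 102  82  86
  68  86  68  70  43 245 233 230 240 212 205 213 214 212 222 223 324 332]
22
[... 1864 characters left out ...]
39 230 221 199 175 233
 224 223 222 223 230 228 225 228 237 120  42  39  50  53  42 144 342 330]
242 [231 226 234 239 242 243 235 250 242 238 233 232 231 236 226 221 227 231
 235 224 202 225 230 232 227 224 234 128  46  30  36  40  38 157 336 330]
243 [221 220 225 234 237 239 232 238 232 221 235 234 222 233 234 226 236 229
 241 219 223 229 223 226 227 226 224 126  41  49  46  40  32 157 339 327]
244 [285 298 288 288 296 282 289 282 289 282 278 288 279 282 285 277 245 246
 253 266 270 264 266 267 258 262 265 214 204 200 195 203 200 263 350 349]
245 [396 398 394 395 389 385 388 392 385 385 384 379 376 373 363 377 304 304
 283 338 348 339 338 347 338 343 349 355 353 351 351 351 346 341 368 349]
```

Request:
apply_moves:
  increments:
    - {"gripper":0,"delta_pos":[-2,0,0],"dr":[0.116,0,0]}
    - {"gripper":0,"delta_pos":[-2,0,0],"dr":[0.116,0,0]}
    - {"gripper":0,"delta_pos":[-2,0,0],"dr":[0.117,0,0]}
    - {"gripper":0,"delta_pos":[0,-3.5,0],"dr":[0,0,0]}
    - {"gripper":0,"delta_pos":[0,-3.5,0],"dr":[0,0,0]}

```text
t: 0.52
ee_pos: [213.7, -518.0, 291.4]
orientation: [2.222, -0.005, -2.22]
ft_force: [0.0, 0.2, -0.4]
width: 58.1
```

Request:
apply_moves:
  increments:
    - {"gripper":0,"delta_pos":[0,-3.5,0],"dr":[0,0,0]}
    - {"gripper":0,"delta_pos":[0,-3.5,0],"dr":[0,0,0]}
    - {"gripper":0,"delta_pos":[0,-3.5,0],"dr":[0,0,0]}
    - {"gripper":0,"delta_pos":[0,-3,-2],"dr":[0,0,0]}
    - {"gripper":0,"delta_pos":[0,-2,-2],"dr":[0,0,0]}

```text
t: 0.93
ee_pos: [252.8, -359.5, 290.4]
orientation: [-2.219, 0.001, 2.221]
ft_force: [0.5, 0.0, 0.6]
width: 24.5
```

Request:
apply_moves:
  increments:
    - {"gripper":0,"delta_pos":[0,-2.2,-3],"dr":[0,0,0]}
    - {"gripper":0,"delta_pos":[0,-2.2,-3],"dr":[0,0,0]}
    - {"gripper":0,"delta_pos":[0,-2.2,-3],"dr":[0,0,0]}
    - {"gripper":0,"delta_pos":[0,-2.2,-3],"dr":[0,0,0]}
    - {"gripper":0,"delta_pos":[0,-2.2,-3],"dr":[0,0,0]}

```text
t: 1.35
ee_pos: [404.7, -250.9, 290.6]
orientation: [-2.221, 0.0, 2.221]
ft_force: [-0.7, -0.5, -0.7]
width: 0.7
```

Request:
apply_moves:
  increments:
    - {"gripper":0,"delta_pos":[0,-2.2,-3],"dr":[0,0,0]}
    - {"gripper":0,"delta_pos":[0,-2.2,-3],"dr":[0,0,0]}
    - {"gripper":0,"delta_pos":[0,-2.2,-3],"dr":[0,0,0]}
    - {"gripper":0,"delta_pos":[0,-2.2,-3],"dr":[0,0,0]}
    - {"gripper":0,"delta_pos":[0,-2,-3.2],"dr":[0,0,0]}

```text
t: 1.77
ee_pos: [556.5, -142.7, 290.3]
orientation: [-2.22, -0.0, 2.222]
ft_force: [0.9, -1.6, -0.7]
width: 0.4
```

```bash
python3 - <<'E'
from h import *
from scipy.spatial.transform import Rotation as Ro
o=ctrl.get_obs(); print(o['ee_pos'],o['qpos'],o['width'],Ro.from_rotvec(o['orientation']).as_matrix().round(3))
# path of TCP: front-bottom corner of tip at r=150 on lid face, tip centre 10 behind corner, TCP 8 above
for th in np.linspace(.989,0,12):
    c,s=np.cos(th),np.sin(th); x=618.5-150*c+9*s+10; z=92+150*s+9*c+8; print(round(th,3),round(x,1),round(z,1))
E
```

```text
[ 556.54839678 -142.67613179  290.33246308] [-2.71656523e-01  2.85481787e-01  1.68656759e+00 -2.37237917e-05
  1.17045104e+00  1.29894432e+00] 0.3914399935521613 [[-0.001  0.    -1.   ]
 [ 0.    -1.    -0.   ]
 [-1.    -0.     0.001]]
0.989 553.6 230.3
0.899 542.2 223.0
0.809 531.5 214.8
0.719 521.6 205.6
0.629 512.5 195.6
0.539 504.4 184.8
0.45 497.3 173.3
0.36 491.3 161.2
0.27 486.3 148.6
0.18 482.5 135.7
0.09 479.9 122.4
0.0 478.5 109.0
```

Request:
apply_moves:
  increments:
    - {"gripper":0,"delta_pos":[2.5,0,0],"dr":[0,0,0]}
    - {"gripper":0,"delta_pos":[2.5,0,0],"dr":[0,0,0]}
    - {"gripper":0,"delta_pos":[1,0,0.3],"dr":[0,0,0]}
    - {"gripper":0,"delta_pos":[0.7,0,1.1],"dr":[0,0,0]}
    - {"gripper":0,"delta_pos":[0,0,0],"dr":[0,0,0]}

```text
t: 2.18
ee_pos: [538.9, -144.0, 221.7]
orientation: [-2.215, -0.001, 2.226]
ft_force: [-0.9, 0.9, -0.5]
width: 0.4
```

```bash
python3 - <<'E'
from h import *
d,W=cam('side'); img=d['img']; cv2.imwrite('pics/s1.png',cv2.resize(img[60:280,150:370],None,fx=2.7,fy=2.7)[:,:,::-1])
o=ctrl.get_obs(); print(o['ee_pos'],o['ft_force'])
E
```

```text
[ 540.32862225 -144.40772347  223.07665921] [-0.33820859  0.4401935  -0.07597603]
```

View pics/s1.png

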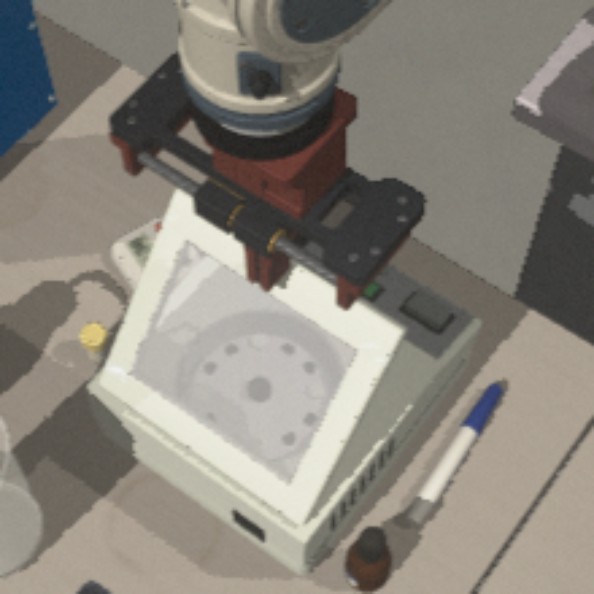

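The side view shows the closed tips, at (262,285) in the crop, resting on the lid's front bar on the outer face. I'll follow the closing arc.

Request:
apply_moves:
  increments:
    - {"gripper":0,"delta_pos":[0.8,0.15,1.0],"dr":[0,0,0]}
    - {"gripper":0,"delta_pos":[0.9,0,1.0],"dr":[0,0,0]}
    - {"gripper":0,"delta_pos":[1.0,0,0.9],"dr":[0,0,0]}
    - {"gripper":0,"delta_pos":[1.1,0,0.8],"dr":[0,0,0]}
    - {"gripper":0,"delta_pos":[1.15,0,0.7],"dr":[0,0,0]}

```text
t: 2.65
ee_pos: [498.3, -146.6, 175.4]
orientation: [2.224, -0.002, -2.218]
ft_force: [-0.6, 0.4, 1.7]
width: 0.4
```

Request:
apply_moves:
  increments:
    - {"gripper":0,"delta_pos":[1.2,-0.1,0.6],"dr":[0,0,0]}
    - {"gripper":0,"delta_pos":[1.25,-0.1,0.5],"dr":[0,0,0]}
    - {"gripper":0,"delta_pos":[1.3,-0.1,0.4],"dr":[0,0,0]}
    - {"gripper":0,"delta_pos":[1.0,-0.1,0.2],"dr":[0,0,0]}
    - {"gripper":0,"delta_pos":[0.3,0,0],"dr":[0,0,0]}

```text
t: 3.07
ee_pos: [480.8, -142.3, 123.6]
orientation: [-2.221, 0.001, 2.221]
ft_force: [-4.4, -2.2, 6.3]
width: 0.3
```

Request:
apply_moves:
  increments:
    - {"gripper":0,"delta_pos":[0.4,0,0.1],"dr":[0,0,0]}
    - {"gripper":0,"delta_pos":[0.4,0,0],"dr":[0,0,0]}
    - {"gripper":0,"delta_pos":[0.4,0,0],"dr":[0,0,0]}
    - {"gripper":0,"delta_pos":[0.2,0,0],"dr":[0,0,0]}
    - {"gripper":0,"delta_pos":[0,0,0],"dr":[0,0,0]}

```text
t: 3.48
ee_pos: [480.1, -142.1, 109.8]
orientation: [-2.222, 0.0, 2.221]
ft_force: [-2.0, -0.6, 0.8]
width: 0.8
```

Request:
apply_moves:
  increments:
    - {"gripper":0,"delta_pos":[0.1,0,0],"dr":[0,0,0]}
    - {"gripper":0,"delta_pos":[0.1,0,0],"dr":[0,0,0]}
    - {"gripper":0,"delta_pos":[0.1,0,0],"dr":[0,0,0]}
    - {"gripper":0,"delta_pos":[0,0,0],"dr":[0,0,0]}
    - {"gripper":0,"delta_pos":[0,0,0],"dr":[0,0,0]}

```text
t: 3.9
ee_pos: [480.1, -142.1, 108.9]
orientation: [2.222, -0.001, -2.22]
ft_force: [-8.3, 0.8, 26.2]
width: 0.4
```

Request:
apply_moves:
  increments:
    - {"gripper":0,"delta_pos":[-0.5,0,0],"dr":[0,0,0]}
    - {"gripper":0,"delta_pos":[-1,0,0],"dr":[0,0,0]}
    - {"gripper":0,"delta_pos":[-1,0,0],"dr":[0,0,0]}
    - {"gripper":0,"delta_pos":[0,0,0],"dr":[0,0,0]}
    - {"gripper":0,"delta_pos":[0,0,0],"dr":[0,0,0]}

```text
t: 4.32
ee_pos: [480.4, -142.0, 132.5]
orientation: [2.223, -0.001, -2.219]
ft_force: [0.1, -0.1, -0.9]
width: 0.6
```

```bash
cat > lid.py <<'E'
from h import *
d,W=cam('side'); w=W.reshape(-1,3)
P=w[(w[:,0]>560)&(w[:,0]<610)&(abs(w[:,1]+142)<85)&(w[:,2]>85)]
F=w[(w[:,0]>460)&(w[:,0]<478)&((abs(w[:,1]+75)<18)|(abs(w[:,1]+215)<15))&(w[:,2]>60)]
F2=w[(w[:,0]>575)&(w[:,0]<610)&((abs(w[:,1]+75)<18)|(abs(w[:,1]+215)<15))&(w[:,2]>60)]
print('front bar z',np.median(F[:,2]),len(F),'rear z',np.median(F2[:,2]),len(F2))
save(d,'s_now.png'); o=ctrl.get_obs(); print(o['t'],o['ee_pos'],o['ft_force'])
E
python3 lid.py
```

```text
front bar z 451.02574593381235 1446 rear z 101.5814647185621 584
4.3667 [ 479.91215133 -141.89137632  131.9145481 ] [-1.1762992   0.60698058 -0.02430044]
```

Request:
apply_moves:
  increments:
    - {"gripper":0,"delta_pos":[-1.5,1.2,0.6],"dr":[0,0,0]}
    - {"gripper":0,"delta_pos":[0,2,1.6],"dr":[0,0,0]}
    - {"gripper":0,"delta_pos":[0,2,1.6],"dr":[0,0,0]}
    - {"gripper":0,"delta_pos":[0,1,0.8],"dr":[0,0,0]}
    - {"gripper":0,"delta_pos":[0,0,0],"dr":[0,0,0]}

```text
t: 4.78
ee_pos: [432.0, -205.0, 146.2]
orientation: [-2.218, 0.002, 2.222]
ft_force: [0.4, 0.7, 0.3]
width: 0.7
```

```bash
python3 lid.py; python3 - <<'E'
from h import *
a=cv2.imread('pics/s_now.png')[60:280,150:370]
d,W=cam('wrist'); b=d['img'][:,:,::-1]
a=cv2.resize(a,(384,384)); cv2.imwrite('pics/c2.png',cv2.resize(np.hstack([a,b]),None,fx=.88,fy=.88))
E
```

```text
front bar z 355.4180912461483 1132 rear z 101.722268061361 580
4.8333 [ 432.92839256 -204.37726346  146.27826293] [-0.50424055  1.18599912 -0.68698574]
```

View pics/c2.png

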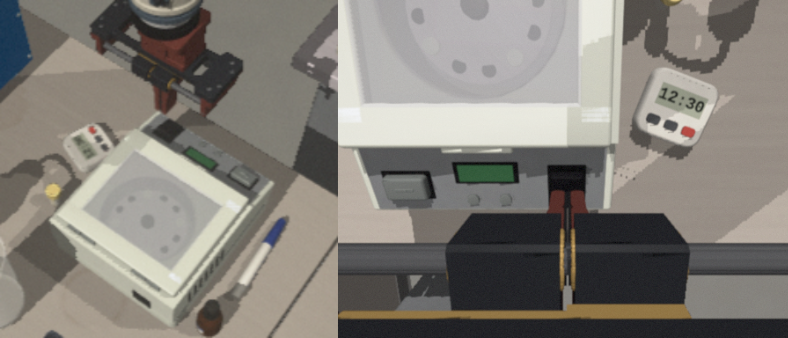

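The lid stays shut without contact. The wrist view shows the tips right in front of the rocker at (568,178) and the key at (407,185). I'll check the lid height and the key and rocker positions numerically.

```bash
python3 - <<'E'
from h import *
d,W=cam('wrist'); w=W.reshape(-1,3); w=w[np.isfinite(w[:,0])]
for x in (465,480): 
    F=w[(abs(w[:,0]-x)<6)&(abs(w[:,1]+100)<35)&(w[:,2]<140)]; print('bar z',x,np.median(F[:,2]),len(F))
g=d['img'].astype(int)
def s(u,v): # composite px -> wrist px
    return int((u-338)/.88),int(v/.88)
for nm,u,v in [('keyL',388,186),('keyC',407,186),('keyR',427,186),('keytop',407,174),('keybot',407,196),('rockFar',567,168),('rockMid',567,180),('rockL',551,175),('rockR',583,175),('panel',530,200)]:
    c,r=s(u,v); print(nm,W[r,c].round(1),g[r,c])
E
```

```text
bar z 465 103.16019510383994 1647
bar z 480 103.55071064406206 2488
keyL [432.6 -66.6  84.2] [118 121 118]
keyC [432.1 -80.6  82.9] [111 113 111]
keyR [431.5 -95.1  81. ] [53 55 51]
keytop [441.1 -80.3  80.1] [19 20 21]
keybot [424.  -78.9  81.9] [107 107 106]
rockFar [ 445.6 -202.7   80.2] [16 20 20]
rockMid [ 438.7 -202.7   89.7] [23 20 18]
rockL [ 439.4 -190.4   77.4] [22 23 20]
rockR [ 441.8 -214.5   86.5] [28 28 27]
panel [ 416.5 -172.7   72. ] [117 117 118]
```

Front bar at 103 mm against an expected 102.7 mm, so the lid is caught. Next I press the rocker's far half.

Request:
apply_moves:
  increments:
    - {"gripper":0,"delta_pos":[2,0,-0.25],"dr":[0,0,0]}
    - {"gripper":0,"delta_pos":[2,0,0],"dr":[0,0,0]}
    - {"gripper":0,"delta_pos":[0.5,0,0],"dr":[0,0,0]}
    - {"gripper":0,"delta_pos":[0.5,0,0],"dr":[0,0,0]}
    - {"gripper":0,"delta_pos":[0.3,0,0],"dr":[0,0,0]}

```text
t: 5.35
ee_pos: [437.3, -203.5, 93.7]
orientation: [2.222, 0.0, -2.22]
ft_force: [2.8, 1.1, 2.7]
width: 0.4
```

Request:
apply_moves:
  increments:
    - {"gripper":0,"delta_pos":[0.15,0,0],"dr":[0,0,0]}
    - {"gripper":0,"delta_pos":[0.15,0,0],"dr":[0,0,0]}
    - {"gripper":0,"delta_pos":[0,0,0],"dr":[0,0,0]}
    - {"gripper":0,"delta_pos":[0,0,0],"dr":[0,0,0]}
    - {"gripper":0,"delta_pos":[0,0,0],"dr":[0,0,0]}

```text
t: 5.77
ee_pos: [436.9, -204.2, 91.3]
orientation: [2.223, -0.001, -2.219]
ft_force: [2.9, 0.3, 4.3]
width: -0.0
```

Request:
apply_moves:
  increments:
    - {"gripper":0,"delta_pos":[0.1,0,0],"dr":[0,0,0]}
    - {"gripper":0,"delta_pos":[0.1,0,0],"dr":[0,0,0]}
    - {"gripper":0,"delta_pos":[0.0,0,0],"dr":[0,0,0]}
    - {"gripper":0,"delta_pos":[0,0,0],"dr":[0,0,0]}
    - {"gripper":0,"delta_pos":[0,0,0],"dr":[0,0,0]}

```text
t: 6.18
ee_pos: [437.1, -204.3, 90.6]
orientation: [2.224, -0.001, -2.219]
ft_force: [-1.1, 4.0, 24.3]
width: 0.7
```

Request:
apply_moves:
  increments:
    - {"gripper":0,"delta_pos":[-2.5,0,0],"dr":[0,0,0]}
    - {"gripper":0,"delta_pos":[-2.5,-1.4,0.1],"dr":[0,0,0]}
    - {"gripper":0,"delta_pos":[0,-3.6,0.4],"dr":[0,0,0]}
    - {"gripper":0,"delta_pos":[0,-3.7,0.4],"dr":[0,0,0]}
    - {"gripper":0,"delta_pos":[0,-3.7,0.2],"dr":[0,0,0]}

```text
t: 6.6
ee_pos: [423.8, -79.0, 138.9]
orientation: [-2.219, 0.002, 2.222]
ft_force: [0.3, 0.0, -0.5]
width: 0.4
```

```bash
python3 - <<'E'
from h import *
d,W=cam('side'); w=cam('wrist')[0]['img'][:,:,::-1]
W0=np.load('side0.npz')['W']
a=d['img'][100:220,200:360,::-1]; a0=np.load('side0.npz')['img'][100:220,200:360,::-1]
a=np.vstack([cv2.resize(x,(384,288)) for x in (a0,a)]); b=cv2.resize(w[100:260,150:450],(400,214),interpolation=cv2.INTER_CUBIC)
c=np.zeros((576,784,3),np.uint8); c[:,:384]=a; c[:214,384:]=b; c[220:520,384:]=cv2.resize(w,(400,300)); cv2.imwrite('pics/c3.png',c)
o=ctrl.get_obs(); print(o['t'],o['ee_pos'],o['ft_force'])
E
```

```text
6.7 [422.94794246 -76.25141694 138.36081508] [ 0.39087173 -0.40690568  0.01988585]
```

View pics/c3.png

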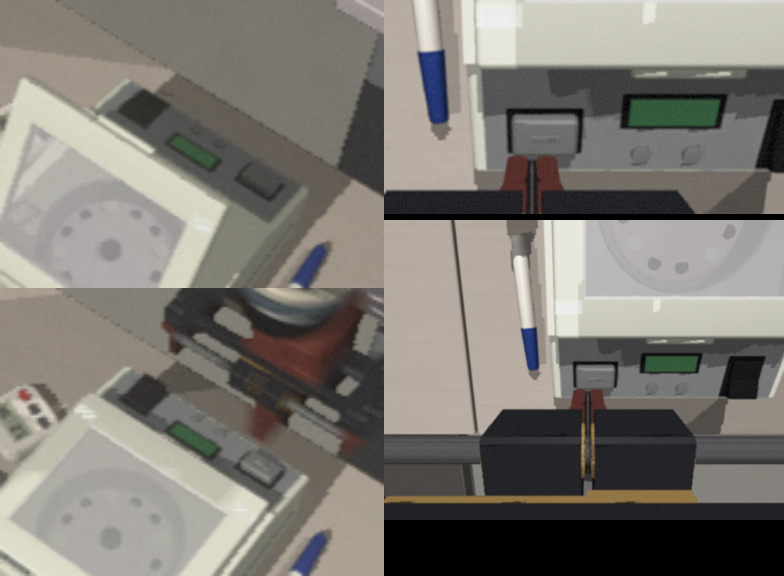

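The side pair shows the rocker's outline changed, with its front half now standing up at (145,390). The wrist view shows the key clear in front of the tips, centred at (544,135) in the crop. I'll check both numerically.

```bash
python3 - <<'E'
from h import *
d,W=cam('wrist'); g=d['img'].astype(int)
o=ctrl.get_obs(); print(o['ee_pos'])
def prof(y0,y1,x0,x1,st):
    for x in range(x0,x1,st):
        k=(W[...,1]>y0)&(W[...,1]<y1)&(abs(W[...,0]-x)<st/2)&(W[...,2]<98)
        if k.sum()>3: print(x,np.median(W[k][:,2]).round(1),np.median(g[k].sum(-1)),k.sum())
print('rocker');prof(-212,-198,400,456,5)
print('key');prof(-90,-72,400,456,4)
k=(abs(W[...,0]-430)<3)&(W[...,1]>-115)&(W[...,1]<-50)
for y in range(-104,-54,4):
    q=k&(abs(W[...,1]-y)<2); print(y,np.median(W[q][:,2]).round(1),np.median(g[q].sum(-1)))
E
```

```text
[423.88240915 -77.99292701 138.5023067 ]
rocker
410 83.0 114.0 55
415 82.9 74.5 164
420 82.2 77.0 155
425 81.6 78.0 155
430 82.1 69.0 159
435 82.9 68.0 154
440 83.7 73.0 172
445 80.6 57.0 187
450 80.7 245.0 161
455 82.1 236.0 171
key
408 70.7 274.5 6
412 71.3 196.0 20
416 72.0 236.0 31
420 81.6 286.5 98
424 82.6 318.0 147
428 83.6 321.0 157
432 84.4 326.0 153
436 84.9 385.0 194
440 79.5 241.5 216
444 79.3 251.0 156
448 80.1 254.0 163
452 81.1 252.0 166
-104 75.7 365.0
-100 75.5 343.0
-96 77.0 156.0
-92 84.0 321.5
-88 83.9 323.0
-84 83.9 327.0
-80 83.9 326.5
-76 85.1 311.5
-72 84.5 321.0
-68 83.9 324.0
-64 83.3 261.5
-60 76.1 320.0
-56 75.7 368.0
```

Rocker profile is level (83 mm at both ends), so it is on. Key centre is at about (428,-79,83.4). I'll tilt 14° and press square.

Request:
apply_moves:
  increments:
    - {"gripper":0,"delta_pos":[1.2,0,0.5],"dr":[0,0,0]}
    - {"gripper":0,"delta_pos":[0,0,0],"dr":[0,0.122,0]}
    - {"gripper":0,"delta_pos":[0,0,0],"dr":[0,0.122,0]}
    - {"gripper":0,"delta_pos":[0,0,0],"dr":[0,0,0]}
    - {"gripper":0,"delta_pos":[0,0,0],"dr":[0,0,0]}

```text
t: 7.17
ee_pos: [418.4, -80.5, 126.2]
orientation: [-2.468, 0.002, 1.94]
ft_force: [-0.0, -0.2, -0.0]
width: 0.6
```

```bash
cat > k.py <<'E'
from h import *
from scipy.spatial.transform import Rotation as Ro
o=ctrl.get_obs(); R=Ro.from_rotvec(o['orientation']).as_matrix(); tip=o['ee_pos']+8*R[:,0]
print(R.round(3),o['ee_pos'],'tip',tip,'to key in tool cm',(R.T@(np.array([428,-79,83.4])-tip)/10).round(2),o['ft_force']@R)
E
python3 k.py
```

```text
[[ 0.237 -0.002 -0.972]
 [ 0.    -1.     0.003]
 [-0.972 -0.001 -0.237]] [418.42034223 -80.50294373 126.24099219] tip [420.31273104 -80.49978211 118.46803557] to key in tool cm [ 3.59 -0.15  0.08] [0.02133644 0.17911724 0.03349324]
```

Request:
apply_moves:
  increments:
    - {"gripper":0,"delta_pos":[1.5,-0.1,0.1],"dr":[0,0,0]}
    - {"gripper":0,"delta_pos":[1.5,0,0],"dr":[0,0,0]}
    - {"gripper":0,"delta_pos":[0.4,0,0],"dr":[0,0,0]}
    - {"gripper":0,"delta_pos":[0.2,0,0],"dr":[0,0,0]}
    - {"gripper":0,"delta_pos":[0.2,0,0],"dr":[0,0,0]}

```text
t: 7.58
ee_pos: [429.6, -79.3, 89.7]
orientation: [-2.475, 0.0, 1.935]
ft_force: [-0.4, -2.4, 2.2]
width: 0.4
```

```bash
python3 k.py
```

```text
[[ 0.241 -0.    -0.97 ]
 [ 0.    -1.     0.   ]
 [-0.97  -0.    -0.241]] [429.59568916 -79.31563667  89.72576051] tip [431.52486484 -79.31549544  81.96185163] to key in tool cm [-0.22 -0.03  0.31] [-2.22758988  2.35141261 -0.1104041 ]
```

Request:
apply_moves:
  increments:
    - {"gripper":0,"delta_pos":[0.15,0,0],"dr":[0,0,0]}
    - {"gripper":0,"delta_pos":[0.15,0,0],"dr":[0,0,0]}
    - {"gripper":0,"delta_pos":[0.1,0,0],"dr":[0,0,0]}
    - {"gripper":0,"delta_pos":[0,0,0],"dr":[0,0,0]}
    - {"gripper":0,"delta_pos":[0,0,0],"dr":[0,0,0]}

```text
t: 8.0
ee_pos: [430.3, -79.3, 87.0]
orientation: [2.477, -0.001, -1.931]
ft_force: [-4.7, -3.5, 15.4]
width: 0.1
```

```bash
python3 k.py
```

```text
[[ 0.244 -0.    -0.97 ]
 [-0.001 -1.     0.   ]
 [-0.97   0.001 -0.244]] [430.28807425 -79.30124586  86.9753295 ] tip [432.24091255 -79.30774227  79.21734133] to key in tool cm [-0.51 -0.03  0.31] [-16.12218355   3.51806592   0.79927361]
```

Key is 5.1 mm down at about 16 N, which is its stop. I'll hold briefly and check everything before handing in.

Request:
apply_moves:
  increments:
    - {"gripper":0,"delta_pos":[0,0,0],"dr":[0,0,0]}
    - {"gripper":0,"delta_pos":[0,0,0],"dr":[0,0,0]}
    - {"gripper":0,"delta_pos":[0,0,0],"dr":[0,0,0]}
    - {"gripper":0,"delta_pos":[0,0,0],"dr":[0,0,0]}
    - {"gripper":0,"delta_pos":[0,0,0],"dr":[0,0,0]}

```text
t: 8.42
ee_pos: [430.3, -79.3, 87.0]
orientation: [2.477, -0.001, -1.931]
ft_force: [-5.0, -3.2, 16.5]
width: 0.4
```

```bash
python3 k.py; python3 - <<'E'
from h import *
d,W=cam('wrist'); s,Ws=cam('side'); t,_=cam('top')
F=W[(abs(W[...,0]-475)<12)&(abs(W[...,1]+142)<80)&(W[...,2]<150)]; print('bar z',np.median(F[:,2]))
for x in range(410,446,5):
    k=(abs(W[...,1]+205)<7)&(abs(W[...,0]-x)<2.5)&(W[...,2]<98)
    if k.sum()>3: print('rocker',x,np.median(W[k][:,2]).round(1))
cv2.imwrite('pics/c4.png',np.hstack([cv2.resize(x,(400,300)) for x in (d['img'][:,:,::-1],s['img'][:,:,::-1])]))
E
```

```text
[[ 0.244 -0.    -0.97 ]
 [-0.001 -1.     0.   ]
 [-0.97   0.001 -0.244]] [430.2677669  -79.28235797  86.96593763] tip [432.22047035 -79.28883484  79.2079155 ] to key in tool cm [-0.51 -0.03  0.31] [-17.19221786   3.23389807   0.78496561]
bar z 103.39428221708592
rocker 415 82.4
rocker 420 82.0
rocker 425 81.6
rocker 430 82.0
rocker 435 82.7
rocker 440 83.5
rocker 445 80.4
```

View pics/c4.png

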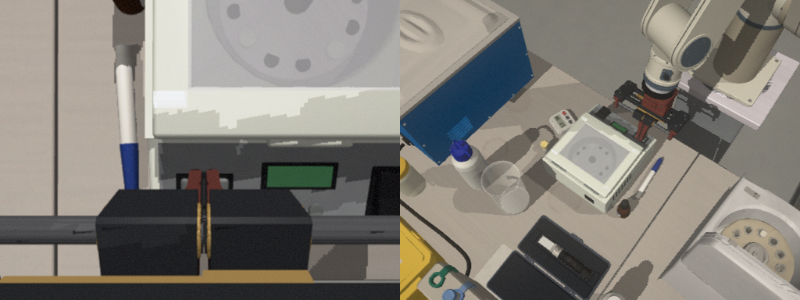

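The tips at (205,185) hold the key down in its recess. The lid is shut, and the marker, dropper, timer and vial stand where they were.

```bash
python3 -c "
from workcell import ctrl
print(ctrl.close_job())"
```

```text
the job is handed in; nothing more can be done
None
```

I pressed the lid shut until it caught, tipped the power rocker on, and handed the job in at about 8.5 s while still holding the short-spin key down. The hand-in reports no verdict, so these are my own last checks:

- **Lid:** it stayed shut after I let go. The front bar measured 103.4 mm high, against about 102.7 mm expected for a caught lid. I could not see the catch itself.
- **Rocker:** its face measured level (82–83.5 mm from front to rear), which matches the on position. It met its stop at about 24 N.
- **Short-spin key:** it is about 5.1 mm down, at its stop, and held with a steady 16–17 N.
- **Surroundings:** the centrifuge, timer, dropper, marker and vial look unmoved in the side and wrist views. I judged this by eye and did not re-measure their positions. I saw no contact with the round keys.

None of the checks failed. The fingertips sit about 3 mm towards the lid from the key's middle, still on the key.

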